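# Lay the reference bar, then hold the pump cover in the datum corner

## Robot

A 6-joint arm with a two-finger parallel gripper is mounted at the origin on the work surface. World frame = base frame: x ahead of the robot, y to its left, z up, the work surface at z = 0. Lengths are in mm, angles in rad, forces in N, time in s.
With the tool pointing down it reaches from about 325 to 775 mm from the base axis. Payload 5.5 kg.
Tool frame: the origin (TCP) lies where the fingers leave the gripper's body, on its centre line; the fingertips stand 73 mm ahead of it and the grasp point (between the pads) lies robot.pinch_z ahead of it (robot.pinch_z is the distance from the TCP to the grasp point, in mm); z points along the fingers, y is the line along which they close (so a half turn about z gives the same grasp; the last joint's range is limited). The gripper opens to 85 mm and grips with 20 to 120 N. Pads are 22 mm wide; open, the fingers measure 114 mm over their backs; the gripper's body (76 mm by 85 mm) begins 54 mm behind the grasp point. The pads swing forward as they close: fully open they stand 13 mm farther back than shut.
Start: joints at [-1.367, 0.091, 1.231, -0, 1.82, -0.057], TCP at [154.711, -579.725, 303.875] pointing down, gripper open.
Joint ranges: [-2.87, 2.87], [-0.86, 2.18], [0.17, 2.46], [-1.51, 4.65], [0.06, 2.69], [-2.65, 2.65]. Speed limits (rad/s): [2.57, 2.57, 3.01, 3.14, 3.14, 3.14].

## Interface

Orientations are given as a unit quaternion [x, y, z, w].
In Python, from station import telemetry, read_camera, camera_params, order, trace, spot_point, robot gives the robot as it stands.
- The arm moves only by the shell command python3 -m pendant 'ROWS' [FORCE]. ROWS is JSON, one flat list of numbers, 5 for each row, row after row: the shift along the world's x, y, z in cm, then the turn about the world's z in degrees, then the gripper's target within -1 to 1 (shut at 1, half-way at 0, fully open at -1). A call has 1 to 20 rows; each row is the pose to reach, as a shift and turn from the pose commanded when the call began; what a row does not reach only later rows make up. A row lasts 1/10 s, in which the tool goes at most 50 mm and 8.59 degrees, less where a joint would pass 70% of its speed; a pose out of reach is approached as far as the arm can. A call with a gripper value outside its range is refused whole. The fingers move at their own pace and stop on an object; FORCE is the grip in N (left out, the last holds). Time passes only in rows, so rows that repeat a pose let the fingers close. It gives the time, the measured TCP pose, the force, the opening and the grip force at its end, in the units of the state.
- telemetry.read_state(): the state, without advancing time (a new reading comes with each control period).
- read_camera(name): name is "side" or "top"; returns the picture (384x512x3 uint8, red, green, blue); there is no depth.
- camera_params(name): a dict with "fx", "fy", "cx", "cy" (pixels), "distortion" ([k1, k2, p1, p2, k3] as OpenCV has them; the pictures are not rectified), "cam_to_world" (4x4, takes a point from camera to world coordinates). Camera axes: x right, y down, z forward; pixel columns grow to the right and rows downward; lengths in mm; the calibration is good to about 2 mm. A picture is of the moment at which its call begins. camera_params takes no time and is no camera call.
- order.hand_in(): hands the job in; it is judged then, once.
Trained networks look in the newest picture that a camera, given by its name, has taken for a name from the list of things; names that differ only in an ending like _2 or _b are one class to them, and where a whole thing is asked for, a point or a joint stands for the part that bears it (a point fixed in the world has none). Each returns a list of dicts, best first, with "conf" (0 to 1); they miss things now and then, are a little off and sometimes report something else, mostly with a low value. They report only what shows in the picture. A call takes as long as a camera call. They do not tell look-alikes from the thing itself.
- trace(camera, name): "pixels" (384x512 bool, what is visible of it) and "box" ([centre column, centre row, width, height] as shares, 0 to 1, of the picture: columns of its width, rows of its height, round what is visible of it).
- spot_point(camera, name): "at" ([column, row] as shares, 0 to 1, of the picture: columns of its width, rows of its height: a listed point, or the origin of a listed thing).
The state is a dict: "time_s": time; "q": joint angles; "qd": joint speeds; "effort": joint torques, N m; "tcp_pos": TCP position; "orientation": TCP orientation; "contact_force": force on the tool from outside, world axes, zero at the start; "wrist_torque": the same for the moment, N m; "gripper_width": finger opening in mm; "grip_force": force on a finger pad.
Only numpy, scipy, OpenCV 4.12 (cv2) and the standard library are available. Lean on these libraries where they do the work, as an engineer would, in place of code of your own. Each camera call takes 0.05 s, during which the arm holds its last target. There are 200 camera calls.

## Task

Get this pump cover ready for its 3D scan: first set the steel reference bar down across the two rests, lying in both saddles, and let go of it. Then bring the aluminium casting flat on the bench into the fence corner, its long side flush against the long fence and its end flush against the short fence, and press it firmly against both fences at once. Finish while still holding it pressed there with the gripper; drop nothing and leave the wrench, the bearing ring and the spray can alone.

Things in the scene. Friction and masses are not known exactly. Their poses are not given: they have to be found in the camera images.
- bar: Reference bar: plain straight steel bar 240 long, 22 wide, 18 high, 0.35 kg, with a small black target dot near each end of its top. At the start it lies loose on the bench. Origin: centre of its underside; x along its length, z up.
- rest_a: One of two identical steel rests fixed to the bench (the robot's right): foot 36 by 60, post, and on top a saddle: an open-ended channel along the rest's own x, 36 long, 30 wide between two lips; its floor is 50 above the bench, the lips rise 7 above the floor. Origin: centre of the foot's underside; its x axis points at the other rest.
- rest_b: The second rest (at the robot's left of the first), same shape and the same yaw as the first, 150 to 190 away from it along x of the first, so that the two saddles lie in line. Origin: centre of the underside of its foot.
- casting: Aluminium pump-cover casting, 0.6 to 0.95 kg: a rectangular machined base 120 long (own x), 84 wide (own y), 28 high, with a round hub standing up from its middle, 40 in diameter, reaching 60 above the bench, and four low bolt bosses (4 high). Sliding it over the bench takes about 3 to 7 N. Either long side and either end may go to the fences. Origin: centre of its underside; z up.
- corner: Fixed right-angled corner of two steel fences, 32 high. Origin: the inside corner, on the bench. The long fence runs along -y of this frame, inner face at x = 0; the short fence along -x, inner face at y = 0. The casting belongs in the quarter x < 0, y < 0: seated, its centre is at x = -42, y = -60 with its long side along y.
- long_fence: The long fence of the corner, 150 long, 24 thick, 32 high, its face smooth and slippery; origin and axes are those of the corner.
- short_fence: The short fence of the corner, 85 long, 24 thick, 32 high, its face smooth and slippery; origin and axes are those of the corner.
- spray_can: Bystander: aluminium spray can, 52 in diameter, 150 high, standing. Origin: centre of its underside.
- wrench: Bystander: steel wrench lying on the bench at the far side. Origin: middle of its underside.
- bearing: Bystander: steel bearing ring, 60 in diameter, 18 high, lying at the far side. Origin: centre of its underside.
Mind the look-alikes: they are no part of the job. What is shaped like the casting but pink or red is not meant.

How it is judged (in metres and radians):
On the way, in this order (a step that is already met when the one before it is completed fails the run):
1. the bar lies in both saddles and is let go (contact force between bar and rest_a above 0.2 N and contact force between bar and rest_b above 0.2 N and height (world z) of bar between 0.047 and 0.053 m and angle between bar's own z axis and vertical below 0.05 rad and contact force between each of the arm, the fingers and bar below 0.05 N), for 0.2 s.
2. the casting touches both fences, flat on the bench (contact force between casting and long_fence above 2 N and contact force between casting and short_fence above 2 N and angle between casting's own z axis and vertical below 0.04 rad and angle between the x axis of casting and the y axis of corner, either way round below 0.03 rad), for 0.2 s.
At the end, for the whole second after the job is handed in: For the last second: fingers on the casting and each fence pressed by it with over 2 N; casting flat on the bench (3 mm, 0.04 rad), square to the fences (0.03 rad), within 2.5 mm of its seat; bar level on both saddle floors (3 mm), untouched by the robot (all of step 1 and all of step 2 and contact force between the fingers and casting above 2 N and x of casting in the frame of corner between -0.0445 and -0.039 m and y of casting in the frame of corner between -0.0625 and -0.057 m and height (world z) of casting below 0.003 m and linear speed of each of casting, bar below 0.02 m/s); the arm keeps its last pose, push and grip.
It fails at once if the bar is dropped (linear speed of bar above 0.7 m/s and contact force between the fingers and bar below 0.05 N).
It fails at once if the casting is dropped (linear speed of casting above 0.7 m/s and contact force between the fingers and casting below 0.05 N).
It fails at once if a bystander is disturbed (distance of any of spray_can, wrench, bearing from where it was at the start of the episode above 0.03 m).
It also fails if it takes over 69 s, if anything falls off the work surface, if the arm or the gripper's body presses on something with over 40 N, if the wrist force passes 120 N, or if a joint passes its speed limit or range.

## Working session

There is one attempt and no reset: what is moved stays moved. The work goes in short steps, Python scripts to look and compute and a shell command to move; the robot and the scene stay as the last step left them, time stands still between calls to the robot, and variables do not carry over. Pictures are saved under pics/ and viewed, at most 10 in all, crops included, and the job is handed in when it is done.

```bash
mkdir -p pics; ls; cat > h.py <<'E'
import numpy as np, cv2
from station import telemetry, read_camera, camera_params, order, trace, spot_point, robot
def K(c):
    p=camera_params(c); return np.array([[p["fx"],0,p["cx"]],[0,p["fy"],p["cy"]],[0,0,1.]]),np.array(p["distortion"],float),np.array(p["cam_to_world"],float)
def px2w(c,pts,z):
    k,d,T=K(c); u=cv2.undistortPoints(np.array(pts,float).reshape(-1,1,2),k,d).reshape(-1,2)
    r=np.c_[u,np.ones(len(u))]@T[:3,:3].T; o=T[:3,3]
    return o+r*((z-o[2])/r[:,2])[:,None]
def w2px(c,P):
    k,d,T=K(c); M=np.linalg.inv(T)
    return cv2.projectPoints(np.array(P,float).reshape(-1,1,3),cv2.Rodrigues(M[:3,:3])[0],M[:3,3],k,d)[0].reshape(-1,2)
E
python3 - <<'E'
from h import *
print(robot.pinch_z)
for c in("top","side"):
    im=read_camera(c); cv2.imwrite(f"pics/{c}1.png",im[:,:,::-1]); print(c,K(c)[2][:3,3].round())
    for n in("bar","rest_a","casting","corner","long_fence","short_fence","spray_can","wrench","bearing"):
        for s in spot_point(c,n)[:3]: 
            p=np.array(s["at"])*[512,384]; print(n,round(s["conf"],2),p.round(),px2w(c,[p],0)[0].round()[:2])
print(telemetry.read_state())
E
```

```text
pics
53.900000000000006
top [ 501.   39. 1217.]
bar 0.94 [348. 238.] [ 435. -208.]
rest_a 0.76 [383. 174.] [ 621. -315.]
rest_a 0.51 [319. 158.] [ 671. -127.]
casting 0.88 [192. 273.] [341. 250.]
casting 0.84 [128. 204.] [543. 441.]
casting 0.62 [251. 234.] [452.  76.]
corner 0.96 [189. 174.] [629. 257.]
long_fence 0.82 [188. 176.] [625. 258.]
short_fence 0.78 [186. 170.] [641. 266.]
spray_can 0.96 [122. 263.] [369. 461.]
wrench 0.55 [255. 120.] [789.  58.]
bearing 0.56 [314. 124.] [ 772. -116.]
side [ 340. -573.  643.]
rest_a 0.96 [311. 253.] [ 665. -131.]
rest_a 0.69 [335. 329.] [ 621. -320.]
casting 0.86 [198. 213.] [448.  90.]
casting 0.82 [198. 134.] [541. 469.]
casting 0.68 [145. 187.] [331. 244.]
corner 0.82 [241. 163.] [626. 260.]
long_fence 0.62 [245. 163.] [638. 258.]
long_fence 0.17 [335. 329.] [ 621. -320.]
short_fence 0.92 [245. 161.] [641. 266.]
spray_can 0.66 [151. 146.] [377. 448.]
wrench 0.73 [318. 191.] [789.  64.]
wrench 0.71 [243. 163.] [633. 262.]
wrench 0.27 [308. 254.] [ 658. -131.]
{'time_s': 1.0, 'q': array([-1.36668065e+00,  9.10966275e-02,  1.23070258e+00, -1.74917439e-05,
        1.81981316e+00, -5.67102449e-02]), 'qd': array([ 0.00227806, -0.00095856, -0.00124944,  0.00221213,  0.00041997,
       -0.00041897]), 'effort': array([-6.81995516e-05, -4.58485472e+01, -4.18101954e+01,  8.05136438e-06,
        1.01415015e-03,  1.26046356e-05]), 'tcp_pos': array([ 154.71702708, -579.7188182 ,  303.8757747 ]), 'orientation': array([ 9.91508556e-01,  1.30041470e-01, -9.17893129e-06, -9.20587244e-06]), 'contact_force': array([-0.16942713,  0.29274948,  0.16707325]), 'wrist_torque': array([-0.01339779,  0.00899838, -0.0186528 ]), 'grip_force': 0.0, 'gripper_width': 85.33278637610914}
```

View pics/top1.png

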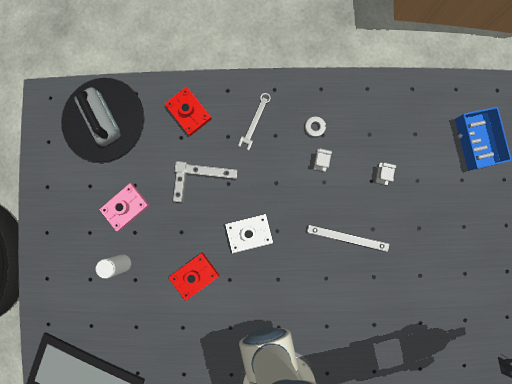

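View pics/side1.png

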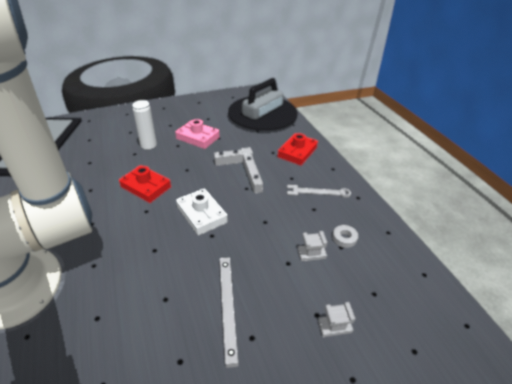

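Top view: the white casting is at (249,234), the bar from (312,230) to (387,246), the rests at (323,160) and (387,174), and the fence corner's inside at about (186,173). The pink and red pieces are look-alikes. Next I fit the known shapes to the network masks.

```bash
cat >> h.py <<'E'
from scipy.optimize import minimize
def box(x0,x1,y0,y1,z0,z1): return np.array([[x,y,z] for x in(x0,x1) for y in(y0,y1) for z in(z0,z1)],float)
def cyl(r,z0,z1):
    a=np.linspace(0,2*np.pi,24,endpoint=False); return np.array([[r*np.cos(t),r*np.sin(t),z] for t in a for z in(z0,z1)])
M={"bar":[box(-120,120,-11,11,0,18)],"casting":[box(-60,60,-42,42,0,28),cyl(20,0,60)],
 "corner":[box(0,24,-150,24,0,32),box(-85,24,0,24,0,32)],
 "rest_a":[box(-18,18,-30,30,0,8),box(-18,18,-19,19,40,57),box(-15,15,-12,12,0,50)]}
def sil(c,name,p,S=4):
    im=np.zeros((384*S,512*S),np.uint8); ca,sa=np.cos(p[2]),np.sin(p[2])
    for b in M[name]:
        w=np.c_[b[:,0]*ca-b[:,1]*sa+p[0],b[:,0]*sa+b[:,1]*ca+p[1],b[:,2]]
        h=cv2.convexHull(((w2px(c,w)+.5)*S-.5).astype(np.float32)).round().astype(int)
        cv2.fillConvexPoly(im,h,1)
    return cv2.resize(im.astype(np.float32),(512,384),interpolation=cv2.INTER_AREA)
def fit(masks,name,p0):
    def f(q):
        p=[q[0],q[1],q[2]/100]; s=0
        for c,m in masks.items():
            a=sil(c,name,p); s+=1-np.minimum(a,m).sum()/np.maximum(a,m).sum()
        return s/len(masks)
    x=np.array([p0[0],p0[1],p0[2]*100])
    r=minimize(f,x,method="Nelder-Mead",options=dict(initial_simplex=[x,x+[15,0,0],x+[0,15,0],x+[0,0,15]],xatol=.1,fatol=1e-4))
    return np.array([r.x[0],r.x[1],r.x[2]/100]),r.fun
def mask(c,name,xy):
    best=None
    for t in trace(c,name):
        d=np.hypot(*(np.array(t["box"][:2])*[512,384]-w2px(c,[[*xy,15]])[0]))
        if d<40 and (best is None or d<best[0]): best=(d,t["pixels"].astype(np.float32))
    return None if best is None else best[1]
E
python3 - <<'E'
from h import *
jobs=[("bar",435,-208,-1.8),("casting",452,80,-1.35),("corner",627,259,-.05),("rest_a",621,-317,1.3),("rest_a",668,-129,1.3)]
ms=[{} for _ in jobs]
for c in("top","side"):
    im=read_camera(c)
    for i,j in enumerate(jobs):
        m=mask(c,j[0],j[1:3])
        if m is not None: ms[i][c]=m
for i,j in enumerate(jobs):
    for sel in(("top",),("side",),("top","side")):
        mm={c:ms[i][c] for c in sel if c in ms[i]}
        if len(mm)==len(sel):
            p,e=fit(mm,j[0],j[1:]); print(j[0],sel,p.round(3),round(e,3))
p=np.array([[621,-317],[668,-129]])
k=camera_params("top")
E
```

```text
bar ('top',) [ 436.511 -204.433   -1.823] 0.13
bar ('side',) [ 437.271 -202.047   -1.821] 0.078
bar ('top', 'side') [ 437.2   -202.511   -1.823] 0.105
casting ('top',) [456.47   82.711  -1.356] 0.052
casting ('side',) [456.384  83.29   -1.311] 0.033
casting ('top', 'side') [456.65   82.244  -1.328] 0.045
corner ('top',) [ 6.33068e+02  2.64851e+02 -1.28000e-01] 0.143
corner ('side',) [ 6.34608e+02  2.69362e+02 -1.24000e-01] 0.069
corner ('top', 'side') [ 6.33150e+02  2.66503e+02 -1.17000e-01] 0.126
rest_a ('top',) [ 622.172 -315.019    1.381] 0.104
rest_a ('side',) [ 623.829 -314.666    1.318] 0.134
rest_a ('top', 'side') [ 623.079 -314.326    1.354] 0.124
rest_a ('top',) [ 664.338 -133.679    1.348] 0.084
rest_a ('side',) [ 666.934 -131.552    1.393] 0.117Traceback (most recent call last):
  File "<stdin>", line 13, in <module>
  File "h.py", line 33, in fit
    r=minimize(f,x,method="Nelder-Mead",options=dict(initial_simplex=[x,x+[15,0,0],x+[0,15,0],x+[0,0,15]],xatol=.1,fatol=1e-4))
    res = _minimize_neldermead(fun, x0, args, callback, bounds=bounds,
                               **options)
    fsim[j] = func(sim[j])
              ~~~~^^^^^^^^
    fx = function(np.copy(x), *(wrapper_args + args))
  File "h.py", line 30, in f
    a=sil(c,name,p); s+=1-np.minimum(a,m).sum()/np.maximum(a,m).sum()
  File "h.py", line 23, in sil
    h=cv2.convexHull(((w2px(c,w)+.5)*S-.5).astype(np.float32)).round().astype(int)
                       ~~~~^^^^^
  File "h.py", line 10, in w2px
    k,d,T=K(c); M=np.linalg.inv(T)
          ~^^^
  File "h.py", line 4, in K
    p=camera_params(c); return np.array([[p["fx"],0,p["cx"]],[0,p["fy"],p["cy"]],[0,0,1.]]),np.array(p["distortion"],float),np.array(p["cam_to_world"],float)
ValueError: time passes only in moves, steps and waits
```

Fits are consistent: the rests are 187 apart (150–190 expected) with line yaw 1.341, and the bar yaw is 1.319. Next is the approach above the bar.

```bash
python3 -m pendant '[10,13,-5,20,-1, 18,24,-9,40,-1, 28.2,37.7,-14.4,60.6,-1, 28.2,37.7,-14.4,60.6,-1, 28.2,37.7,-14.4,60.6,-1, 28.2,37.7,-14.4,60.6,-1, 28.2,37.7,-14.4,60.6,-1, 28.2,37.7,-14.4,60.6,-1, 28.2,37.7,-14.4,60.6,-1, 28.2,37.7,-14.4,60.6,-1, 28.2,37.7,-14.4,60.6,-1, 28.2,37.7,-14.4,60.6,-1, 28.2,37.7,-14.4,60.6,-1, 28.2,37.7,-14.4,60.6,-1, 28.2,37.7,-14.4,60.6,-1]' 40
sed -i 's/^def K(c):/import functools\n@functools.lru_cache\ndef K(c):/' h.py
```

```text
time_s: 3.1
tcp_pos: [436.3, -203.9, 160.4]
orientation: [0.791, 0.612, 0.0, 0.0]
contact_force: [0.6, -0.6, 0.2]
gripper_width: 85.4
grip_force: 0.0
```

```bash
python3 - <<'E'
from h import *
im=read_camera("side"); cv2.imwrite("pics/s2.png",im[:,:,::-1])
m={"side":mask("side","bar",(437,-202))}
if m["side"] is not None: print(fit(m,"bar",(437,-202,-1.823)))
s=telemetry.read_state(); print(s["tcp_pos"],s["orientation"],s["q"],s["time_s"])
E
```

```text
(array([ 436.05791776, -205.08556868,   -1.81883741]), np.float64(0.1306406855583191))
[ 436.40969796 -203.56722636  160.22784858] [7.90968730e-01 6.11856495e-01 9.61519649e-05 2.98472872e-04] [-5.07087602e-01 -2.13581989e-01  1.77741016e+00 -5.86512601e-05
  1.57714007e+00 -2.53102904e-01] 3.2
```

```bash
python3 -m pendant '[0,0,-3,0,-1, 0,0,-6,0,-1, 0,0,-7.6,0,-1, 0,0,-8.3,0,-1, 0,0,-8.5,0,-1, 0,0,-8.5,0,-1, 0,0,-8.5,0,1, 0,0,-8.5,0,1, 0,0,-8.5,0,1, 0,0,-8.5,0,1, 0,0,-8.5,0,1, 0,0,-8.5,0,1, 0,0,-8.5,0,1, 0,0,-8.5,0,1, 0,0,-8.5,0,1]' 40
```

```text
time_s: 4.7
tcp_pos: [436.9, -202.8, 75.3]
orientation: [0.79, 0.613, 0.0, 0.0]
contact_force: [-2.0, 1.1, 4.8]
gripper_width: 21.0
grip_force: 41.3
```

```bash
python3 -m pendant '[0,0,2,0,1, 0,0,5,0,1, 0,0,8,0,1, 3,-0.3,8,0.3,1, 6.5,-0.7,8,0.6,1, 10.5,-1.1,8,1,1, 14.5,-1.5,8,1.3,1, 17.5,-1.8,8,1.3,1, 19.5,-2,8,1.3,1, 20.8,-2.1,8,1.3,1, 20.8,-2.1,7.2,1.3,1, 20.8,-2.1,6.8,1.3,1, 20.8,-2.1,6.8,1.3,1, 20.8,-2.1,6.8,1.3,1, 20.8,-2.1,6.8,1.3,1]'
python3 - <<'E'
from h import *
I={}
for c in("top","side"):
    im=read_camera(c); I[c]=im
    for n,xy in(("rest_a",(623,-314)),("rest_a",(665,-132))):
        m=mask(c,n,xy)
        if m is not None: print(c,fit({c:m},n,(*xy,1.34)))
a=cv2.resize(I["top"][120:200,270:430],None,fx=4,fy=4,interpolation=cv2.INTER_CUBIC)
b=cv2.resize(I["side"][200:360,240:400],None,fx=3,fy=3,interpolation=cv2.INTER_CUBIC)[:,:]
cv2.imwrite("pics/t3.png",a[:,:,::-1]); cv2.imwrite("pics/s3.png",b[:,:,::-1])
print(telemetry.read_state()["tcp_pos"])
E
```

```text
time_s: 6.2
tcp_pos: [644.3, -223.8, 143.3]
orientation: [0.784, 0.621, 0.0, 0.0]
contact_force: [-0.1, -0.2, -2.7]
gripper_width: 21.0
grip_force: 40.6
top (array([ 611.74442827, -312.37444983,    1.37226884]), np.float64(0.5637192726135254))
top (array([ 663.3297948 , -133.58322251,    1.25745651]), np.float64(0.5191029906272888))
side (array([ 620.74353535, -314.15738922,    1.3119376 ]), np.float64(0.3330150246620178))
side (array([ 634.85915037, -124.6074253 ,    0.9302    ]), np.float64(0.7851057648658752))
[ 644.72116183 -223.75111625  143.23154648]
```

View pics/t3.png

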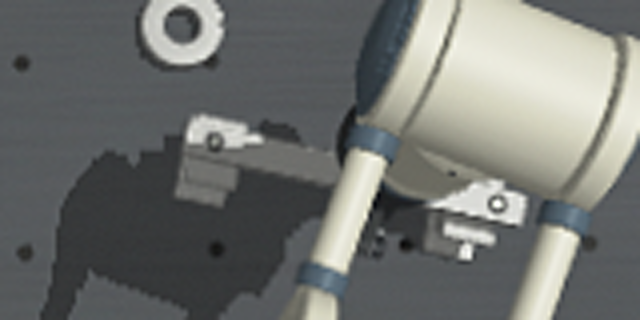

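View pics/s3.png

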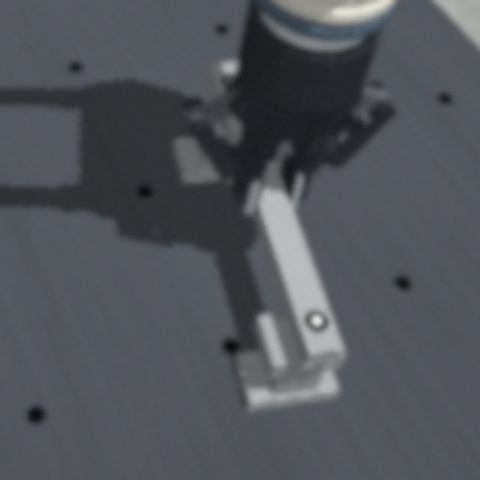

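The bar is held level over both rests, with its dots at full-picture (323,155) and (394,171) in the top view. Before lowering, I check its line against the saddles in an enlarged pre-grasp picture.

```bash
python3 - <<'E'
from h import *
def dr(c,p,im,x0,y0,s):
    ca,sa=np.cos(p[2]),np.sin(p[2])
    for y in(-15,15):
        w=np.array([[x*ca-y*sa+p[0],x*sa+y*ca+p[1],57] for x in(-18,18)])
        q=((w2px(c,w)-[x0,y0]+.5)*s).astype(int); cv2.line(im,tuple(map(int,q[0])),tuple(map(int,q[1])),(0,0,255),1)
A=(623,-314.5,1.341);B=(665.5,-132.5,1.341)
out=[]
for c,f in(("top","pics/top1.png"),("side","pics/side1.png")):
    im=cv2.imread(f)
    for p in(A,B):
        u=w2px(c,[[p[0],p[1],30]])[0].astype(int)-20; s=10
        k=cv2.resize(im[u[1]:u[1]+36,u[0]:u[0]+40],None,fx=s,fy=s,interpolation=cv2.INTER_CUBIC)[:300]
        k=cv2.resize(im[u[1]:u[1]+30,u[0]:u[0]+40],None,fx=s,fy=s,interpolation=cv2.INTER_CUBIC)
        dr(c,p,k,u[0],u[1],s); out.append(k); print(c,u)
cv2.imwrite("pics/r4.png",np.vstack([np.hstack(out[:2]),np.hstack(out[2:])]))
d=px2w("top",[[323.4,154.9],[394.1,170.9]],86.); print(d, np.arctan2(*(d[0]-d[1])[[1,0]]), np.linalg.norm(d[0]-d[1]), d.mean(0))
E
```

```text
top [365 152]
top [302 138]
side [317 298]
side [293 225]
[[ 667.42232607 -127.97199239   86.        ]
 [ 620.63461193 -322.82443844   86.        ]] 1.335139123043306 200.3910325507521 [ 644.028469   -225.39821541   86.        ]
```

View pics/r4.png

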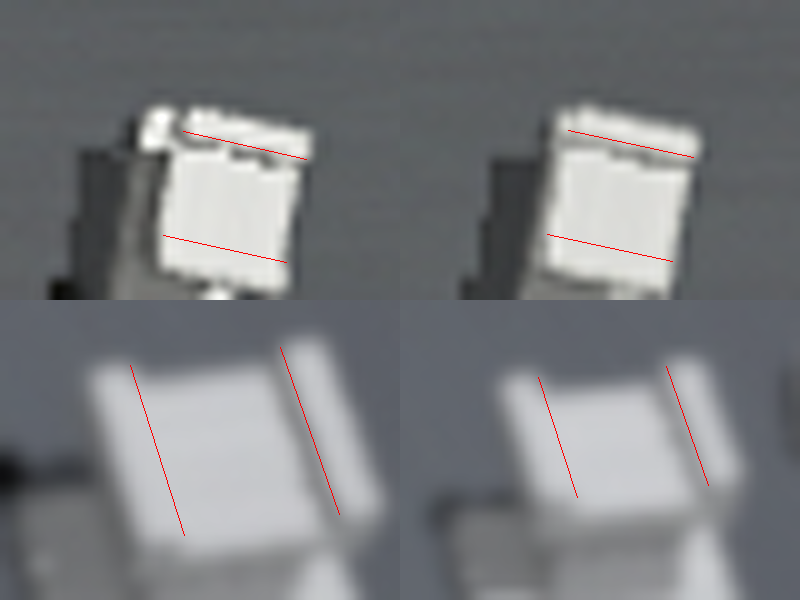

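The red predicted saddle edges match the lips within about 1.5 mm in both views, and the bar line agrees too. Lowering now.

```bash
python3 -m pendant '[0,0,-0.5,0,1, 0,0,-0.9,0,1, 0,0,-1.2,0,1, 0,0,-1.5,0,1, 0,0,-1.7,0,1, 0,0,-1.75,0,1, 0,0,-1.75,0,1, 0,0,-1.75,0,1]'
```

```text
time_s: 7.3
tcp_pos: [644.8, -223.8, 125.4]
orientation: [0.783, 0.621, 0.0, 0.0]
contact_force: [-0.2, -0.3, -3.1]
gripper_width: 20.6
grip_force: 40.6
```

```bash
python3 -m pendant '[0,0,-0.05,0,1, 0,0,-0.1,0,1, 0,0,-0.1,0,1, 0,0,-0.1,0,1]'
```

```text
time_s: 7.7
tcp_pos: [644.8, -223.7, 125.4]
orientation: [0.783, 0.621, 0.0, 0.0]
contact_force: [-2.9, 1.6, 4.2]
gripper_width: 21.0
grip_force: 41.5
```

```bash
python3 -m pendant '[0,0,0,0,0.3, 0,0,0,0,0, 0,0,0,0,-1, 0,0,0,0,-1, 0,0,0,0,-1, 0,0,0,0,-1, 0,0,2,0,-1, 0,0,5,0,-1, 0,0,9,0,-1, 0,0,12,0,-1, -4,4,12,0,-1, -9,9,12,0,-1, -14,14,12,0,-1, -17,17,12,0,-1, -18,18,12,0,-1, -18,18,12,0,-1]'
python3 - <<'E'
from h import *
I={}
for c in("top","side"):
    im=I[c]=read_camera(c)
    for n,xy,y in(("casting",(456.5,82.5),-1.33),("corner",(633.5,266.5),-.12)):
        m=mask(c,n,xy)
        if m is not None: print(c,n,fit({c:m},n,(*xy,y)))
b=cv2.resize(I["side"][200:360,200:400],None,fx=2.5,fy=2.5,interpolation=cv2.INTER_CUBIC)
cv2.imwrite("pics/s5.png",b[:,:,::-1])
s=telemetry.read_state();print(s["tcp_pos"],s["orientation"],s["time_s"])
E
```

```text
time_s: 9.3
tcp_pos: [461.7, -40.8, 244.6]
orientation: [0.782, 0.623, 0.0, -0.0]
contact_force: [0.4, -0.6, -0.7]
gripper_width: 85.6
grip_force: 0.0
top casting (array([456.15394288,  81.77381398,  -1.36338183]), np.float64(0.06004643440246582))
top corner (array([ 6.31895426e+02,  2.65179853e+02, -1.30278193e-01]), np.float64(0.12601816654205322))
side casting (array([455.89031275,  82.93166567,  -1.32753721]), np.float64(0.030324876308441162))
side corner (array([ 6.40908504e+02,  2.61977622e+02, -1.92586685e-01]), np.float64(0.5318528413772583))
[465.49848326 -44.54280782 244.36146727] [ 7.83786457e-01  6.21030416e-01 -8.80046065e-05  6.60685712e-05] 9.6
```

View pics/s5.png

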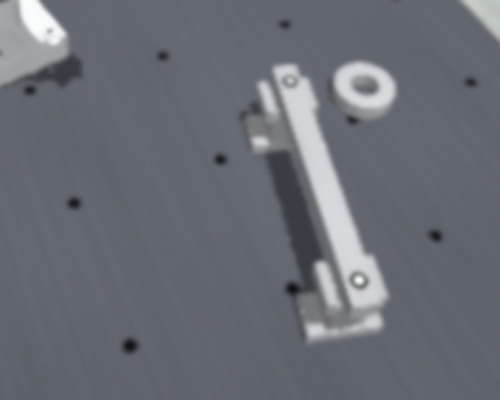

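The side view shows the bar lying between the lips of both rests, clear of the gripper; the release height also gave 50.1 mm. Next I grip the casting by its hub.

```bash
python3 -m pendant '[-0.3,4,-1,8,-1, -0.6,8,-3,16,-1, -0.9,11.5,-5,24,-1, -0.9,12.6,-8,26.4,-1, -0.9,12.6,-10,26.4,-1, -0.9,12.6,-10,26.4,-1, -0.9,12.6,-12,26.4,-1, -0.9,12.6,-13.2,26.4,-1, -0.9,12.6,-13.8,26.4,-1, -0.9,12.6,-13.9,26.4,-1, -0.9,12.6,-13.9,26.4,1, -0.9,12.6,-13.9,26.4,1, -0.9,12.6,-13.9,26.4,1, -0.9,12.6,-13.9,26.4,1, -0.9,12.6,-13.9,26.4,1, -0.9,12.6,-13.9,26.4,1, -0.9,12.6,-13.9,26.4,1]' 80
python3 - <<'E'
from h import *
s=px2w("side",[[343.4,311.8],[315.8,231.8]],68.); print(s.round(1),np.linalg.norm(s[0]-s[1]))
E
```

```text
time_s: 11.3
tcp_pos: [455.9, 82.2, 106.6]
orientation: [0.621, 0.784, 0.0, 0.0]
contact_force: [-1.4, -1.3, 5.6]
gripper_width: 37.9
grip_force: 81.7
[[ 623.5 -322.4   68. ]
 [ 669.7 -126.2   68. ]] 201.56877873488583
```

```bash
python3 -m pendant '[0,0,0.6,0,1, 0,0,1.5,0,1, 1,1,1.8,-2,1, 2.5,2.7,1.8,-5,1, 4.5,4.8,1.8,-9,1, 6.5,6.9,1.8,-13,1, 8.3,8.9,1.8,-17,1, 9.7,10.3,1.8,-19.5,1, 10.5,11.2,1.8,-20.5,1, 10.6,11.3,1.8,-20.5,1, 10.6,11.3,1.8,-20.5,1, 10.6,11.3,1.8,-20.5,1]' 80
python3 - <<'E'
from h import *
I={}
for c in("top","side"):
    im=I[c]=read_camera(c)
    for n,xy,y in(("casting",(561.6,195),-1.7),("corner",(633,266.5),-.127)):
        m=mask(c,n,xy)
        if m is not None: print(c,n,fit({c:m},n,(*xy,y)))
b=np.hstack([cv2.resize(I[c][y:y+100,x:x+100],None,fx=4,fy=4,interpolation=cv2.INTER_CUBIC) for c,x,y in(("top",150,130),("side",190,130))])
cv2.imwrite("pics/c6.png",b[:,:,::-1])
s=telemetry.read_state();print(s["tcp_pos"],s["orientation"],s["time_s"],s["contact_force"])
E
```

```text
time_s: 12.5
tcp_pos: [561.2, 194.6, 123.1]
orientation: [0.75, 0.661, -0.001, -0.0]
contact_force: [0.3, 0.6, -7.6]
gripper_width: 38.2
grip_force: 82.0
top casting (array([560.80381696, 183.57688893,  -1.64530981]), np.float64(0.7857356667518616))
top corner (array([ 6.38086577e+02,  2.62767918e+02, -1.68350968e-01]), np.float64(0.7534492015838623))
side casting (array([568.6078808 , 219.3941374 ,  -1.68749364]), np.float64(0.11927169561386108))
side corner (array([ 6.38400591e+02,  2.66658774e+02, -1.70933665e-01]), np.float64(0.4360189437866211))
[561.57892584 194.95441824 123.56920583] [7.50550152e-01 6.60813484e-01 7.13236813e-05 6.12630173e-05] 12.8 [-0.28275572  1.11051585 -6.82601502]
```

View pics/c6.png

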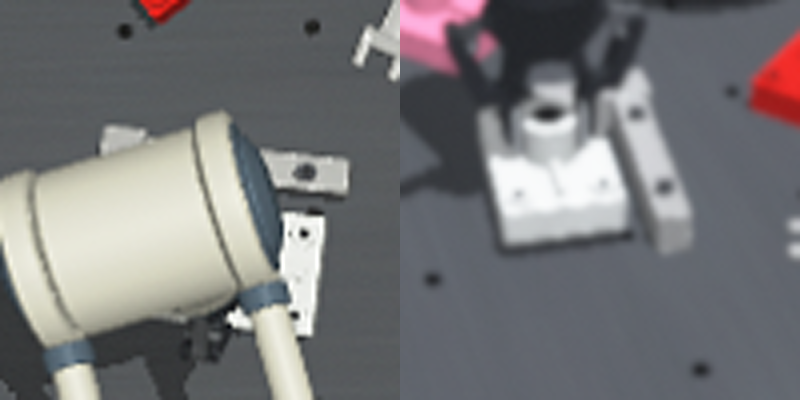

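The casting is held level, parallel to the long fence with the gap still open on both sides. Now I set it down.

```bash
python3 -m pendant '[0,0,-0.6,0,1, 0,0,-1.1,0,1, 0,0,-1.5,0,1, 0,0,-1.65,0,1, 0,0,-1.72,0,1, 0,0,-1.75,0,1, 0,0,-1.75,0,1, 0,0,-1.75,0,1]' 80
```

```text
time_s: 13.6
tcp_pos: [561.7, 195.3, 106.6]
orientation: [0.75, 0.661, 0.0, 0.0]
contact_force: [-5.0, -1.7, 0.7]
gripper_width: 38.0
grip_force: 82.8
```

```bash
python3 -m pendant '[0.2,0.15,0,0,1, 0.5,0.4,0,0,1, 0.8,0.62,0,0,1, 1.1,0.85,0,0,1, 1.4,1.08,0,0,1, 1.6,1.23,0,0,1, 1.7,1.3,0,0,1, 1.7,1.3,0,0,1, 1.7,1.3,0,0,1]'
```

```text
time_s: 14.5
tcp_pos: [579.2, 208.2, 106.6]
orientation: [0.751, 0.661, 0.0, 0.0]
contact_force: [-3.4, -2.4, 2.9]
gripper_width: 38.2
grip_force: 82.9
```

```bash
python3 -m pendant '[0.1,0,0,0,1, 0.2,0,0,0,1, 0.3,0,0,0,1, 0.4,-0.05,0,0,1, 0.5,-0.05,0,0,1, 0.5,-0.05,0,0,1]'; python3 -m pendant '[0.02,0.1,0,0,1, 0.02,0.2,0,0,1, 0.04,0.3,0,0,1, 0.05,0.4,0,0,1, 0.05,0.4,0,0,1]'
```

```text
time_s: 15.1
tcp_pos: [583.0, 208.6, 106.7]
orientation: [0.75, 0.661, -0.0, -0.001]
contact_force: [-9.8, -1.1, 5.3]
gripper_width: 37.8
grip_force: 83.5
time_s: 15.6
tcp_pos: [583.1, 209.6, 106.6]
orientation: [0.751, 0.661, -0.003, 0.001]
contact_force: [-12.8, -12.9, 8.3]
gripper_width: 37.6
grip_force: 83.7
```

```bash
python3 -m pendant '[0.08,0.05,0,0,1, 0.08,0.05,0,0,1, 0.08,0.05,0,0,1, 0.08,0.05,0,0,1]'
python3 - <<'E'
from h import *
im=read_camera("side"); t=read_camera("top")
m=mask("side","casting",(584,212))
if m is not None: print(fit({"side":m},"casting",(584,212,-1.698)))
b=np.hstack([cv2.resize(I[y:y+70,x:x+70],None,fx=5.7,fy=5.7,interpolation=cv2.INTER_CUBIC) for I,x,y in((t,175,150),(im,205,135))])
cv2.imwrite("pics/c7.png",b[:,:,::-1])
s=telemetry.read_state();print(s["tcp_pos"],s["contact_force"],s["wrist_torque"],s["time_s"])
E
```

```text
time_s: 16.0
tcp_pos: [583.3, 209.6, 106.7]
orientation: [0.751, 0.661, -0.004, 0.0]
contact_force: [-17.1, -14.5, 10.1]
gripper_width: 37.8
grip_force: 84.1
(array([584.07141467, 211.59141601,  -1.70846664]), np.float64(0.13233745098114014))
[583.30323016 209.64249521 106.6509052 ] [-17.22267053 -13.85832746  10.57204479] [-2.1951671   2.36536298  0.04126899] 16.15
```

View pics/c7.png

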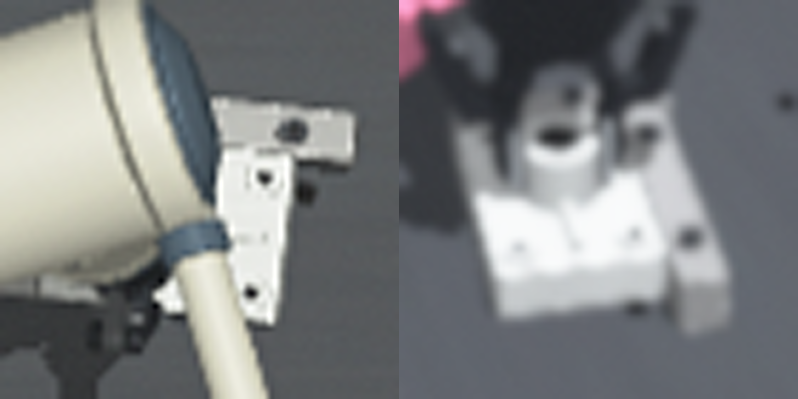

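Both fences seem to be touching and the yaw moment is near zero, so the casting sits flush. The tool is also pressing down 10 N, so I relieve that and confirm the short-fence contact is real.

```bash
python3 -m pendant '[0,0,0.05,0,1, 0,0,0.1,0,1, 0,0,0.1,0,1, 0,0,0.1,0,1]'; python3 -m pendant '[0,0.1,0,0,1, 0,0.2,0,0,1, 0,0.2,0,0,1, 0,0.2,0,0,1]';  python3 -c "
from h import *
s=telemetry.read_state();print(s['tcp_pos'],s['contact_force'],s['wrist_torque'],s['orientation'])"
```

```text
time_s: 16.55
tcp_pos: [583.4, 210.0, 106.7]
orientation: [0.751, 0.661, -0.004, 0.0]
contact_force: [-14.8, -11.7, 6.4]
gripper_width: 37.7
grip_force: 83.2
time_s: 16.95
tcp_pos: [583.4, 210.5, 106.7]
orientation: [0.751, 0.66, -0.005, 0.001]
contact_force: [-15.4, -17.4, 7.4]
gripper_width: 37.9
grip_force: 83.6
[583.43068344 210.48900556 106.73449296] [-15.36953661 -17.39347761   7.37826841] [-2.64363222  2.11526786  0.17555014] [ 0.75097255  0.66031423 -0.00492116  0.0010629 ]
```

```bash
python3 -m pendant '[0,0,0.05,0,1, 0.08,0.08,0.1,0,1, 0.1,0.1,0.1,0,1, 0.1,0.1,0.1,0,1, 0.1,0.1,0.1,0,1, 0.1,0.1,0.1,0,1]';  python3 -c "
from h import *
s=telemetry.read_state();print(s['tcp_pos'],s['contact_force'],s['wrist_torque'],s['orientation'],s['time_s'])
for c in('side','top'):
  im=read_camera(c)
  for n in('casting','bar','bearing','wrench','spray_can'):
    for r in spot_point(c,n)[:4]: print(c,n,round(r['conf'],2),px2w(c,[np.array(r['at'])*[512,384]],50 if n=='bar' else 0)[0].round()[:2])
"
```

```text
time_s: 17.55
tcp_pos: [583.7, 210.6, 106.8]
orientation: [0.751, 0.66, -0.007, 0.001]
contact_force: [-16.9, -21.3, 6.6]
gripper_width: 37.6
grip_force: 83.6
[583.65324576 210.64989988 106.80162359] [-16.87838687 -21.2898283    6.55042916] [-3.12441458  2.34978856  0.27798137] [ 0.75106793  0.66019098 -0.00663217  0.00092144] 17.55
side casting 0.93 [579. 189.]
side casting 0.87 [327. 248.]
side casting 0.82 [542. 459.]
side casting 0.81 [818. 277.]
side bar 0.68 [ 649. -228.]
side bar 0.65 [ 595. -343.]
side bearing 0.94 [ 768. -119.]
side wrench 0.96 [784.  56.]
side spray_can 0.63 [377. 460.]
top casting 0.85 [534. 448.]
top casting 0.84 [578. 197.]
top casting 0.6 [812. 257.]
top bar 0.93 [ 644. -223.]
top bearing 0.63 [ 767. -115.]
top wrench 0.95 [788.  59.]
top wrench 0.46 [572. 205.]
top spray_can 0.55 [365. 461.]
```

```bash
python3 -m pendant '[0,0,0,0.3,1, 0,0,0,0.6,1, 0,0,0,0.6,1, 0,0,0,0.6,1, 0,0,0,0.6,1]';  python3 -c "
from h import *
s=telemetry.read_state();print(s['tcp_pos'],s['contact_force'],s['wrist_torque'],s['orientation'],s['time_s'])
read_camera('side');m=mask('side','casting',(584,211));print(fit({'side':m},'casting',(584,211,-1.7)) if m is not None else 0)"
```

```text
time_s: 18.65
tcp_pos: [583.7, 210.6, 106.8]
orientation: [0.748, 0.664, -0.007, 0.001]
contact_force: [-17.1, -20.3, 7.4]
gripper_width: 37.9
grip_force: 83.5
[583.66658511 210.61423297 106.84452112] [-17.08799706 -20.30458028   7.41488326] [-3.0879664   2.36304205 -0.53716575] [ 7.48129110e-01  6.63520574e-01 -6.53892887e-03  7.24951029e-04] 18.65
0
```

A 0.5° twist swings the moment from +0.28 to −0.54 Nm without any position change. So the casting is seated flush on both fences. I turn back to near-zero moment and hand in.

```bash
python3 -m pendant '[0,0,0,-0.2,1, 0,0,0,-0.4,1, 0,0,0,-0.4,1, 0,0,0,-0.4,1, 0,0,0,-0.4,1]';  python3 -c "
from h import *
s=telemetry.read_state();print(s['tcp_pos'],s['contact_force'],s['wrist_torque'][2])
print(order.hand_in())"
```

```text
time_s: 19.25
tcp_pos: [583.7, 210.6, 106.8]
orientation: [0.75, 0.661, -0.007, 0.001]
contact_force: [-16.8, -20.4, 6.3]
gripper_width: 37.9
grip_force: 83.5
[583.6545035  210.64140273 106.81895242] [-16.79975216 -20.35041553   6.25366895] -0.07129513840703504
the job is handed in; nothing more can be done
None
```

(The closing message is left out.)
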